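# Make up two water-sampling kits

## Task

Make up two water-sampling kits from the bottles standing on the grey bench pad: put the red-capped white bottle, the yellow-lidded jar and the white-capped glass vial in the long blue carrier, and the black-capped amber bottle and the green-capped white bottle in the short white carrier, one to a pocket in any pocket of the right carrier, each standing upright on the pocket floor and let go. Leave the blue-capped spare bottle, the glass beaker and the pipette-tip box where they are, and do not knock any bottle over.

Things in the scene. Friction and masses are not known exactly. Their poses are not given: they have to be found in the camera images.
- red_bottle_mid (a point): White plastic sample bottle with a red screw cap and a red stripe on its label, 40 mm across and 84 mm tall: straight round side from its foot up to 60 mm (the place to grip), above that a narrower neck and cap. Loose, stands upright on its flat foot. Origin: on its axis half-way up (42 mm above its foot); z up. Belongs in the blue carrier.
- clear_jar_mid (a point): Translucent straight-sided sample jar with a wide yellow screw lid, 41 mm across (lid 42 mm) and 80 mm tall: straight side up to 62 mm, the lid from 64 to 80 mm. Loose, stands upright on its flat foot. Origin: on its axis half-way up (40 mm above its foot); z up. Belongs in the blue carrier.
- glass_vial_mid (a point): Slim clear glass vial with a small white screw cap and a paper label, 28 mm across and 84 mm tall: straight round side from its foot up to 66 mm (the place to grip), above that a narrower neck and cap. Loose, stands upright on its flat foot. Origin: on its axis half-way up (42 mm above its foot); z up. Belongs in the blue carrier.
- amber_bottle_mid (a point): Amber-brown glass bottle with a small black screw cap, 38 mm across and 84 mm tall: straight round side from its foot up to 60 mm (the place to grip), above that a narrower neck and cap. Loose, stands upright on its flat foot. Origin: on its axis half-way up (42 mm above its foot); z up. Belongs in the white carrier.
- green_bottle_mid (a point): White plastic sample bottle with a green screw cap and a green stripe on its label, 40 mm across and 84 mm tall: straight round side from its foot up to 60 mm (the place to grip), above that a narrower neck and cap. Loose, stands upright on its flat foot. Origin: on its axis half-way up (42 mm above its foot); z up. Belongs in the white carrier.
- blue_carrier: Loose blue plastic carrier tray (long) with 3 square pockets in a row along its x axis, standing on the bench. 190 mm (x) by 66 mm (y) by 20 mm tall, plus a small lifting tab 10 mm long at each end. Walls and dividers 4 mm thick, all 20 mm high; pocket floors lie 4 mm above the bench; each pocket is 58 by 58 mm inside. Pocket centres at x = -62, 0 and +62 mm and y = 0 in its frame. Origin: centre of the underside; z up.
- white_carrier: Loose white plastic carrier tray (short) with 2 square pockets in a row along its x axis, standing on the bench. 128 mm (x) by 66 mm (y) by 20 mm tall, plus a small lifting tab 10 mm long at each end. Walls and dividers 4 mm thick, all 20 mm high; pocket floors lie 4 mm above the bench; each pocket is 58 by 58 mm inside. Pocket centres at x = -31 and +31 mm and y = 0 in its frame. Origin: centre of the underside; z up.
- spare_bottle_mid (a point): Spare: white plastic sample bottle with a blue screw cap, standing among the others, 40 mm across and 84 mm tall: straight round side from its foot up to 60 mm (the place to grip), above that a narrower neck and cap. Loose, stands upright on its flat foot. Origin: on its axis half-way up (42 mm above its foot); z up. In neither kit; stays where it is.
- beaker: Glass beaker, 66 mm across, 85 mm tall, loose, at a far corner of the work area; stays where it is. Origin: centre of its underside.
- tip_box: Grey pipette-tip box with a clear lid over yellow tips, 82 by 118 mm (x, y), 56 mm tall, loose, at the other far corner; stays where it is. Origin: centre of its underside.
Things that resemble listed ones, but are neither listed nor needed, are in the scene too. What is shaped like the part that bears amber_bottle_mid but purple is not meant.

How it is judged:
By the outcome, as a careful person would: the job done as asked, in the order asked, and still so for the second after the job is handed in, with the robot touching nothing.
It also fails if it takes over 115 s, if anything falls off the work surface, if the arm or the gripper's body presses on something with over 40 N, if the wrist force passes 120 N, or if a joint passes its speed limit or range.

## Robot

A 6-joint arm with a two-finger parallel gripper is mounted at the origin on the work surface. World frame = base frame: x ahead of the robot, y to its left, z up, the work surface at z = 0. Lengths are in m, angles in degrees, forces in N, time in s.
With the tool pointing down it reaches from about 0.275 to 0.75 m from the base axis. Payload 10.2 kg.
Tool frame: the origin (TCP) lies midway between the tips of the shut fingers; the grasp point (between the pads) lies 19 mm behind it; y points along the fingers, x is the direction in which the jaws open and shut, and the axes are right-handed (so a half turn about y gives the same grasp; the last joint's range is limited). The gripper opens to 88 mm and grips with 3 to 60 N. Pads are 18 mm wide; open, the fingers measure 123 mm over their backs; the gripper's body (75 mm by 187 mm) begins 45 mm behind the grasp point.
Start: joints at [-75.825, 17.928, 85.812, -0, 76.261, -12.8], TCP at [0.238, -0.468, 0.239] pointing down, gripper open.
Joint ranges: [-168.41, 168.41], [-55.51, 124.54], [10.69, 146.95], [-70.63, 250.63], [1, 178], [-165.06, 165.06]. Speed limits (degrees/s): [136.94, 136.94, 172.46, 180, 180, 180].

## Interface

Orientations are given as a 3x3 rotation matrix whose columns are the frame's x, y, z axes.
In Python, from workcell import * gives the robot as it stands.
- The arm moves only by the tool step_arm, never from a script. Its argument "moves" is a list of rows, each a list of 2 entries, a list of its own where there are three numbers: the shift along the tool's x, y, z in m, then the turn about the tool's y in rad. A call has 1 to 10 rows; each row is the pose to reach, as a shift and turn from the pose commanded when the call began, along the tool's axes at that moment; what a row does not reach only later rows make up. A row lasts 1/8 s, in which the tool goes at most 62.5 mm and 10.7 degrees, less where a joint would pass 70% of its speed; a pose out of reach is approached as far as the arm can. A call with a gripper value outside its range is refused whole. "grip" is the finger opening in m, from 0 to 0.0881, set as the call begins (left out, the last holds). The fingers move at their own pace and stop on an object; the grip force is fixed at half the most. Time passes only in rows, so rows that repeat a pose let the fingers close. It gives the time, the measured TCP pose, the force and the opening at its end, in the units of the state.
- state(): the state, without advancing time (a new reading comes with each control period).
- get_image(name): name is "scene" or "top"; returns (picture, depth): 400x640x3 uint8, red, green, blue; 400x640 float32, m along the optical axis (not along the pixel's ray), 0 where there is no reading.
- get_calibration(name): a dict with "fx", "fy", "cx", "cy" (pixels), "R" (3x3) and "t" (3): a world point X has camera coordinates R X + t. Camera axes: x right, y down, z forward; pixel columns grow to the right and rows downward; lengths in m; the calibration is good to about 2 mm. A picture is of the moment at which its call begins. get_calibration takes no time and is no camera call.
- job_done(): hands the job in, once; it reports no verdict.
Trained networks look in the newest picture that a camera, given by its name, has taken for a name from the list of things; names that differ only in an ending like _2 or _b are one class to them, and where a whole thing is asked for, a point or a joint stands for the part that bears it (a point fixed in the world has none). Each returns a list of dicts, best first, with "confidence" (0 to 1); they miss things now and then, are a little off and sometimes report something else, mostly with a low value. They report only what shows in the picture. A call takes as long as a camera call. They do not tell look-alikes from the thing itself.
- regions_of(camera, target): "pixels" (400x640 bool, what is visible of it) and "extent" ([left, top, right, bottom] in pixels, round what is visible of it).
- landmark_of(camera, target): "uv" ([column, row] in pixels: a listed point, or the origin of a listed thing).
The state is a dict: "time": time; "joints": joint angles; "joint_vel": joint speeds; "joint_torque": joint torques, N m; "tool_pos": TCP position; "ee_rot": TCP orientation; "ft_force": force on the tool from outside, world axes, zero at the start; "moment": the same for the moment, N m; "opening": opening from 0.0 (shut) to 1.0 (fully open).
Only numpy, scipy, OpenCV 4.12 (cv2) and the standard library are available. Lean on these libraries where they do the work, as an engineer would, in place of code of your own. Each camera call takes 0.05 s, during which the arm holds its last target. There are 200 camera calls.

## Working session

There is one attempt and no reset: what is moved stays moved. The work goes in short steps, Python scripts to look and compute and a tool call to move; the robot and the scene stay as the last step left them, time stands still between calls to the robot, and variables do not carry over. Pictures are saved under pics/ and viewed, about 12 in all and at most 16, crops included, and the job is handed in when it is done.

Besides the shell and the picture viewer there is one more tool, called by a JSON object that holds its "api" and its "payload", one argument or row to a line. step_arm: Moves the arm, as the interface text tells. Its arguments: {"type":"object","properties":{"moves":{"type":"array"},"grip":{"type":"number"}},"required":["moves"]}

```bash
ls; mkdir -p pics; python3 - <<'E'
from workcell import *
import cv2
for n in("top","scene"):
    p,d=get_image(n); cv2.imwrite(f"pics/{n}0.png",p[:,:,::-1])
    c=get_calibration(n); print(n,c)
s=state();print(s)
E
```

```text
pics
top {'fx': 386.37744896282425, 'fy': 386.37744896282425, 'cx': 316.70548679478424, 'cy': 204.7039078707588, 'R': array([[-0.016398  , -0.999642  ,  0.02114198],
       [-0.98133994,  0.0120391 , -0.19190359],
       [ 0.19158036, -0.0238943 , -0.98118603]]), 't': array([-0.0008899 ,  0.58959995,  0.80189796])}
scene {'fx': 499.0621605140014, 'fy': 499.0621605140014, 'cx': 322.8550326237283, 'cy': 195.1740485161997, 'R': array([[-0.70870107,  0.70549457,  0.00449496],
       [ 0.41350406,  0.42052878, -0.8075704 ],
       [-0.57162679, -0.57046732, -0.58975406]]), 't': array([ 0.40827862, -0.20245192,  1.58574965])}
{'time': 0.1, 'joints': array([-7.58259125e+01,  1.79569047e+01,  8.58484970e+01,  1.42428705e-04,
        7.62595976e+01, -1.28007865e+01]), 'joint_vel': array([ 0.04478681, -0.09476305, -0.04991799,  0.04884753,  0.05702668,
       -0.02278205]), 'joint_torque': array([ 1.28513009e-03, -4.02815902e+01, -2.52645439e+01,  6.95316377e-02,
        3.42217844e-02, -6.40844314e-05]), 'tool_pos': array([ 0.2380699 , -0.46768511,  0.23821996]), 'ee_rot': array([[ 4.53599041e-01, -2.75450896e-04,  8.91205831e-01],
       [-8.91205188e-01,  1.10050647e-03,  4.53599054e-01],
       [-1.10572205e-03, -9.99999357e-01,  2.53705412e-04]]), 'ft_force': array([-0.42294761,  0.3808332 , -0.51319491]), 'moment': array([-0.03987624,  0.00138459, -0.04111443]), 'opening': 1.0013203959311998}
```

View pictures.

View pics/top0.png

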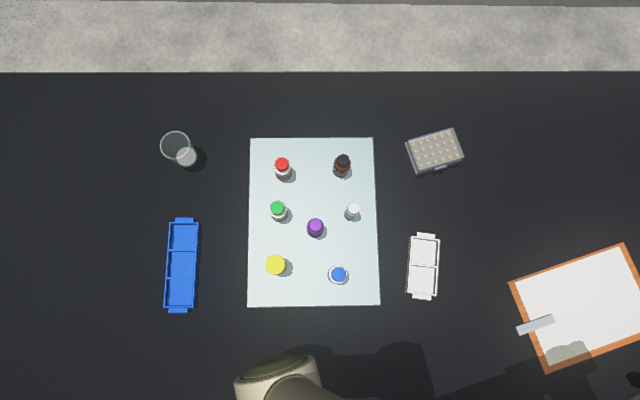

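View pics/scene0.png

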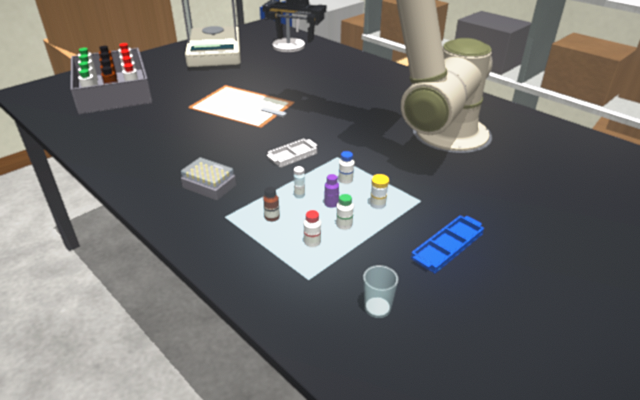

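```bash
cat > h.py <<'E'
from workcell import *
import numpy as np, cv2
def ray(cam,u,v,z):
    c=get_calibration(cam);d=c["R"].T@np.array([(u-c["cx"])/c["fx"],(v-c["cy"])/c["fy"],1.])
    o=-c["R"].T@c["t"]; return (o+d*(z-o[2])/d[2])[:2]
def cloud(cam,d):
    c=get_calibration(cam);v,u=np.mgrid[:400,:640]
    P=np.stack([(u-c["cx"])/c["fx"]*d,(v-c["cy"])/c["fy"]*d,d],-1)
    return (P-c["t"])@c["R"]
H=dict(red_bottle=.042,clear_jar=.04,glass_vial=.042,amber_bottle=.042,green_bottle=.042,spare_bottle=.042)
E
python3 - <<'E'
from h import *
D={}
for cam in("top","scene"):
    p,d=get_image(cam);D[cam]=cloud(cam,d)
    for k,z in H.items():
        print(cam,k,[(np.round(l["uv"]).astype(int).tolist(),round(l["confidence"],2),ray(cam,*l["uv"],z).round(4).tolist()) for l in landmark_of(cam,k+"_mid")[:2]])
    # depth: high points by blob
    P=D[cam]
    for k in H:
        for r in regions_of(cam,k+"_mid")[:2]:
            q=P[r["pixels"]];top=2*H[k];m=abs(q[:,2]-top)<.008
            print("  caps",k,round(r["confidence"],2),m.sum(), np.round((q[m,:2].min(0)+q[m,:2].max(0))/2,4) if m.any() else "", np.round(np.median(q[m,:2],0),4), q[:,2].max().round(3))
    for k in("blue_carrier","white_carrier"):
        for r in regions_of(cam,k)[:1]:
            q=P[r["pixels"]];q=q[(q[:,2]>-.01)&(q[:,2]<.03)]
            print(cam,k,round(r["confidence"],2),cv2.minAreaRect(q[:,:2].astype(np.float32)*1000))
            vs,us=np.nonzero(r["pixels"]);pts=np.array([ray(cam,u,v,.018) for u,v in zip(us,vs)],np.float32)*1000
            print("   plane",cv2.minAreaRect(pts),[(ray(cam,*l["uv"],0).round(4).tolist()) for l in landmark_of(cam,k)[:1]])
    for k in("beaker","tip_box"):print(k,[(ray(cam,*l["uv"],0).round(4).tolist()) for l in landmark_of(cam,k)[:1]])
print(state()["time"])
E
```

```text
top red_bottle [([285, 170], 0.66, [0.6749, 0.0626])]
top clear_jar [([275, 265], 0.63, [0.4586, 0.0843])]
top glass_vial [([350, 213], 0.56, [0.5729, -0.0853]), ([340, 166], 0.43, [0.6832, -0.0646])]
top amber_bottle [([342, 166], 0.66, [0.6822, -0.0692]), ([316, 228], 0.53, [0.5399, -0.0073])]
top green_bottle [([274, 209], 0.85, [0.5829, 0.0862])]
top spare_bottle [([340, 272], 0.65, [0.4408, -0.0576])]
  caps red_bottle 0.87 153 [0.6783 0.0684] [0.6776 0.0681] 0.9
  caps clear_jar 0.47 163 [0.6781 0.0684] [0.6764 0.068 ] 0.9
  caps glass_vial 0.68 102 [ 0.5761 -0.0857] [ 0.5759 -0.0856] 0.088
  caps amber_bottle 0.87 123 [ 0.6854 -0.0686] [ 0.6843 -0.0682] 0.9
  caps amber_bottle 0.58 130 [ 0.5418 -0.0044] [ 0.5404 -0.0043] 0.9
  caps green_bottle 0.57 160 [0.5799 0.0778] [0.5799 0.0766] 0.9
  caps spare_bottle 0.74 167 [ 0.4368 -0.0508] [ 0.4368 -0.0506] 0.9
top blue_carrier 0.88 ((466.8044128417969, 300.4718933105469), (75.74964141845703, 210.7318878173828), 88.7396240234375)
   plane ((466.7855224609375, 294.918212890625), (72.81074523925781, 211.09188842773438), 88.4824295043
[... 1100 characters left out ...]
 caps green_bottle 0.64 100 [0.5831 0.0784] [0.5839 0.0798] 0.77
  caps spare_bottle 0.75 63 [ 0.4412 -0.0494] [ 0.4421 -0.0487] 0.77
scene blue_carrier 0.91 ((460.63922119140625, 291.5339050292969), (78.77701568603516, 228.4656219482422), 89.40049743652344)
   plane ((471.7861022949219, 301.4203796386719), (75.85152435302734, 216.80877685546875), 89.42108154296875) [[0.4636, 0.2914]]
scene white_carrier 0.86 ((454.87646484375, -260.1856689453125), (96.47113800048828, 149.13478088378906), 81.75982666015625)
   plane ((461.7987365722656, -236.68194580078125), (91.58525848388672, 151.81048583984375), 82.0117416381836) [[0.447, -0.2601]]
beaker [[0.7237, 0.2976]]
tip_box [[0.7271, -0.2725]]
2.0
```

```bash
python3 - <<'E'
from h import *
from scipy.optimize import minimize
def proj(cam,X):
    c=get_calibration(cam);q=X@c["R"].T+c["t"];return np.stack([q[:,0]/q[:,2]*c["fx"]+c["cx"],q[:,1]/q[:,2]*c["fy"]+c["cy"]],-1)
def cyl(x,y,r,z0,z1):
    a=np.linspace(0,2*np.pi,40);return np.vstack([np.c_[x+r*np.cos(a),y+r*np.sin(a),0*a+z] for z in(z0,z1)])
def box(x,y,t,l,w,z1):
    a=np.array([[i*l/2,j*w/2] for i in(1,-1) for j in(1,-1)]);R=np.array([[np.cos(t),-np.sin(t)],[np.sin(t),np.cos(t)]])
    a=a@R.T+[x,y];return np.vstack([np.c_[a,0*a[:,0]+z] for z in(0,z1)])
def fit(cam,mask,f,p0):
    def iou(p):
        m=np.zeros((400,640),np.uint8);h=cv2.convexHull((proj(cam,f(p))*16).round().astype(np.int32))
        m=np.zeros((1600,2560),np.uint8);cv2.fillConvexPoly(m,h//4,1);
        return -np.logical_and(m,M4).sum()/np.logical_or(m,M4).sum()
    M4=cv2.resize(mask.astype(np.uint8),(2560,1600),interpolation=cv2.INTER_LINEAR)
    s=np.vstack([p0]+[np.array(p0)+np.eye(len(p0))[i]*(.015 if i<2 else .05) for i in range(len(p0))])
    r=minimize(iou,p0,method="Nelder-Mead",options=dict(initial_simplex=s,xatol=1e-4,maxiter=150));return r.x.round(4),round(r.fun,3)
G=dict(red=((.678,.068),.084),green=((.58,.077),.084),jar=((.461,.083),.08),spare=((.437,-.05),.084))
for cam in("top","scene"):
    p,d=get_image(cam);hsv=cv2.cvtColor(p,cv2.COLOR_RGB2HSV).astype(int);h,s,v=hsv[...,0],hsv[...,1],hsv[...,2]
    v0,u0=np.mgrid[:400,:640]
    def near(x,y,z,rad):
        c=proj(cam,np.array([[x,y,z]]))[0];return np.hypot(u0-c[0],v0-c[1])<rad
    op=lambda m:cv2.morphologyEx(m.astype(np.uint8),cv2.MORPH_OPEN,np.ones((3,3)))
    cl=lambda m:cv2.morphologyEx(m.astype(np.uint8),cv2.MORPH_CLOSE,np.ones((9,9)))
    b=op((h>100)&(h<125)&(s>150)&(v>70)&near(.467,.295,.01,75))
    print(cam,"blue",fit(cam,op(b),lambda p:box(*p,.200,.066,.02) ,[.467,.295,-.02]))
    w=cl(op((v>90)&(s<60)&near(.456,-.249,.01,38)))
    print(cam,"white",fit(cam,w,lambda p:box(*p,.138,.066,.02),[.456,-.249,-.14]))
    for k,(xy,z) in G.items():
        hr={"red":(h<8)|(h>172),"green":(h>45)&(h<80),"jar":(h>20)&(h<35),"spare":(h>100)&(h<125)}[k]
        m=op(hr&(s>110)&(v>60)&near(*xy,z-.008,22))
        r={"jar":.021}.get(k,.0145)
        print(cam,k,m.sum(),fit(cam,m,lambda p:cyl(p[0],p[1],r if k=="jar" else p[2],z-.016,z),list(xy)+([] if k=="jar" else [r])) if m.sum() else "")
E
```

```text
top blue (array([ 0.4674,  0.2966, -0.0159]), np.float64(-0.891))
top white (array([ 0.4522, -0.2518, -0.1396]), np.float64(-0.911))
top red 139 (array([0.678 , 0.0673, 0.0131]), np.float64(-0.933))
top green 130 (array([0.5792, 0.0763, 0.0127]), np.float64(-0.922))
top jar 298 (array([0.4587, 0.0797]), np.float64(-0.882))
top spare 151 (array([ 0.436 , -0.0529,  0.0137]), np.float64(-0.939))
scene blue (array([ 0.4633,  0.2991, -0.0164]), np.float64(-0.96))
scene white (array([ 0.4557, -0.246 , -0.1154]), np.float64(-0.293))
scene red 112 (array([0.6792, 0.0701, 0.0115]), np.float64(-0.877))
scene green 74 (array([0.581 , 0.0802, 0.0109]), np.float64(-0.656))
scene jar 197 (array([0.4589, 0.083 ]), np.float64(-0.868))
scene spare 101 (array([ 0.4368, -0.051 ,  0.0136]), np.float64(-0.871))
```

{"api": "step_arm", "payload": {
  "moves": [
    [[-0.015,0.008,0.058],0.05],
    [[-0.03,0.016,0.116],0.1],
    [[-0.046,0.024,0.174],0.15],
    [[-0.061,0.032,0.232],0.2],
    [[-0.077,0.04,0.29],0.25],
    [[-0.092,0.048,0.348],0.3],
    [[-0.107,0.056,0.406],0.35],
    [[-0.123,0.064,0.464],0.4],
    [[-0.138,0.072,0.522],0.44],
    [[-0.153,0.08,0.58],0.471]
  ],
  "grip": 0.07
}}

```text
time: 3.35
tool_pos: [0.6869, -0.067, 0.1585]
ee_rot: [[-0.001, 0.0, 1.0], [-1.0, -0.0, -0.001], [0.0, -1.0, 0.0]]
ft_force: [-0.6, -0.6, 0.7]
opening: 0.791
```

{"api": "step_arm", "payload": {
  "moves": [
    [[0.001,0.04,-0.001],0],
    [[0.001,0.08,-0.001],0],
    [[0.001,0.112,-0.001],0],
    [[0.001,0.13,-0.001],0],
    [[0.001,0.13,-0.001],0]
  ]
}}

```text
time: 3.98
tool_pos: [0.6843, -0.0694, 0.028]
ee_rot: [[-0.0, -0.002, 1.0], [-1.0, 0.0, -0.0], [-0.0, -1.0, -0.002]]
ft_force: [1.4, -0.3, 0.1]
opening: 0.794
```

{"api": "step_arm", "payload": {
  "moves": [
    [[0,0,0],0],
    [[0,0,0],0],
    [[0,0,0],0],
    [[0,0,0],0],
    [[0,0,0],0]
  ],
  "grip": 0.02
}}

```text
time: 4.6
tool_pos: [0.6849, -0.0694, 0.0293]
ee_rot: [[-0.0, 0.001, 1.0], [-1.0, -0.0, -0.0], [0.0, -1.0, 0.001]]
ft_force: [-1.5, 1.2, 4.2]
opening: 0.418
```

{"api": "step_arm", "payload": {
  "moves": [
    [[0,-0.03,0],0],
    [[0,-0.07,0],0],
    [[0.015,-0.1,-0.016],0],
    [[0.045,-0.11,-0.049],0],
    [[0.082,-0.11,-0.089],0],
    [[0.12,-0.11,-0.13],0],
    [[0.155,-0.11,-0.168],0],
    [[0.175,-0.11,-0.19],0],
    [[0.185,-0.11,-0.201],0],
    [[0.185,-0.11,-0.201],0]
  ]
}}

```text
time: 5.85
tool_pos: [0.4835, -0.2546, 0.1387]
ee_rot: [[-0.001, 0.0, 1.0], [-1.0, 0.0, -0.001], [-0.0, -1.0, 0.0]]
ft_force: [-0.6, 0.3, -1.2]
opening: 0.42
```

```bash
python3 - <<'E'
from h import *
a=get_image("scene")[0];b=get_image("top")[0]
im=np.vstack([cv2.resize(a[70:270,200:460,::-1],None,fx=2,fy=1.5,interpolation=3),cv2.resize(b[170:340,380:640,::-1],None,fx=2,fy=1.7,interpolation=3)])
cv2.imwrite("pics/c1.png",im);print(state()["tool_pos"])
E
```

```text
[ 0.48423337 -0.25378971  0.13864252]
```

View pics/c1.png

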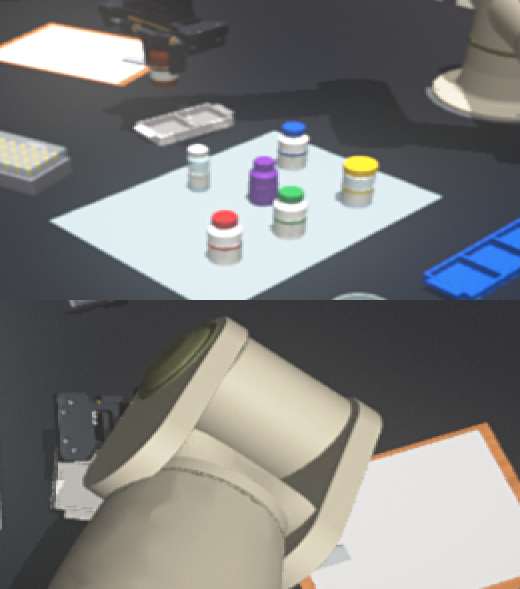

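{"api": "step_arm", "payload": {
  "moves": [
    [[0,0.03,0],0],
    [[0,0.06,0],0],
    [[0,0.08,0],0],
    [[0,0.093,0],0],
    [[0,0.1,0],0],
    [[0,0.105,0],0],
    [[0,0.105,0],0]
  ]
}}

```text
time: 6.82
tool_pos: [0.4837, -0.2544, 0.0339]
ee_rot: [[-0.0, 0.0, 1.0], [-1.0, -0.0, -0.0], [0.0, -1.0, 0.0]]
ft_force: [0.1, -0.2, -0.2]
opening: 0.422
```

{"api": "step_arm", "payload": {
  "moves": [
    [[0,0,0],0],
    [[0,0,0],0],
    [[0,0,0],0]
  ],
  "grip": 0.065
}}

```text
time: 7.2
tool_pos: [0.4837, -0.2545, 0.034]
ee_rot: [[-0.0, 0.0, 1.0], [-1.0, -0.0, -0.0], [0.0, -1.0, 0.0]]
ft_force: [-0.7, -0.5, 0.2]
opening: 0.724
```

{"api": "step_arm", "payload": {
  "moves": [
    [[0,-0.04,0],0],
    [[0,-0.09,0],0],
    [[-0.03,-0.12,0.009],0],
    [[-0.085,-0.12,0.025],0],
    [[-0.145,-0.12,0.042],0],
    [[-0.205,-0.12,0.059],0],
    [[-0.265,-0.12,0.077],0],
    [[-0.31,-0.12,0.09],0],
    [[-0.332,-0.12,0.096],0],
    [[-0.332,-0.12,0.096],0]
  ],
  "grip": 0.07
}}

```text
time: 8.45
tool_pos: [0.5796, 0.0787, 0.1536]
ee_rot: [[0.002, -0.0, 1.0], [-1.0, -0.0, 0.002], [0.0, -1.0, -0.0]]
ft_force: [-0.1, -1.0, 0.5]
opening: 0.795
```

{"api": "step_arm", "payload": {
  "moves": [
    [[0,0.04,0],0],
    [[0,0.08,0],0],
    [[0,0.11,0],0],
    [[0,0.125,0],0],
    [[0,0.125,0],0]
  ]
}}

```text
time: 9.07
tool_pos: [0.5795, 0.0769, 0.0285]
ee_rot: [[-0.001, -0.001, 1.0], [-1.0, -0.0, -0.001], [0.0, -1.0, -0.001]]
ft_force: [-0.3, -0.6, -0.1]
opening: 0.791
```

{"api": "step_arm", "payload": {
  "moves": [
    [[0,0,0],0],
    [[0,0,0],0],
    [[0,0,0],0],
    [[0,0,0],0],
    [[0,0,0],0]
  ],
  "grip": 0.02
}}

```text
time: 9.7
tool_pos: [0.5799, 0.0776, 0.0292]
ee_rot: [[-0.0, 0.001, 1.0], [-1.0, -0.0, -0.0], [0.0, -1.0, 0.001]]
ft_force: [-1.0, -0.8, 4.4]
opening: 0.447
```

{"api": "step_arm", "payload": {
  "moves": [
    [[0,-0.035,0],0],
    [[0,-0.085,0],0],
    [[0.01,-0.115,-0.005],0],
    [[0.05,-0.12,-0.024],0],
    [[0.105,-0.12,-0.051],0],
    [[0.16,-0.12,-0.078],0],
    [[0.215,-0.12,-0.105],0],
    [[0.27,-0.12,-0.132],0],
    [[0.308,-0.12,-0.15],0],
    [[0.324,-0.12,-0.158],0]
  ]
}}

```text
time: 10.95
tool_pos: [0.4207, -0.2479, 0.1486]
ee_rot: [[-0.003, -0.0, 1.0], [-1.0, 0.0, -0.003], [-0.0, -1.0, -0.0]]
ft_force: [-0.1, 0.8, 0.0]
opening: 0.442
```

{"api": "step_arm", "payload": {
  "moves": [
    [[0,0.02,0],0],
    [[0,0.055,0],0],
    [[0,0.085,0],0],
    [[0,0.102,0],0],
    [[0,0.11,0],0],
    [[0,0.115,0],0],
    [[0,0.115,0],0]
  ]
}}

```text
time: 11.82
tool_pos: [0.4218, -0.2463, 0.0339]
ee_rot: [[0.0, 0.0, 1.0], [-1.0, -0.0, 0.0], [0.0, -1.0, 0.0]]
ft_force: [-0.1, 0.8, -0.3]
opening: 0.447
```

{"api": "step_arm", "payload": {
  "moves": [
    [[0,0,0],0],
    [[0,0,0],0],
    [[0,0,0],0]
  ],
  "grip": 0.065
}}

```text
time: 12.2
tool_pos: [0.4217, -0.2465, 0.034]
ee_rot: [[-0.0, 0.0, 1.0], [-1.0, -0.0, -0.0], [0.0, -1.0, 0.0]]
ft_force: [-0.0, -0.8, -0.3]
opening: 0.734
```

{"api": "step_arm", "payload": {
  "moves": [
    [[0,-0.04,0],0],
    [[0,-0.09,0],0],
    [[-0.02,-0.12,0.019],0],
    [[-0.055,-0.12,0.053],0],
    [[-0.095,-0.12,0.091],0],
    [[-0.13,-0.12,0.125],0],
    [[-0.153,-0.12,0.147],0],
    [[-0.16,-0.12,0.154],0],
    [[-0.16,-0.12,0.154],0]
  ],
  "grip": 0.06
}}

```text
time: 13.32
tool_pos: [0.5754, -0.0867, 0.1536]
ee_rot: [[0.0, -0.0, 1.0], [-1.0, -0.0, 0.0], [0.0, -1.0, -0.0]]
ft_force: [-0.2, -0.4, 1.1]
opening: 0.676
```

```bash
python3 - <<'E'
from h import *
a=get_image("scene")[0];b=get_image("top")[0]
im=np.vstack([cv2.resize(a[70:270,200:500,::-1],None,fx=2,fy=1.5,interpolation=3),cv2.resize(b[140:310,220:520,::-1],None,fx=2,fy=1.7,interpolation=3)])
cv2.imwrite("pics/c2.png",im);print(state()["tool_pos"])
E
```

```text
[ 0.57501852 -0.0873822   0.15374937]
```

View pics/c2.png

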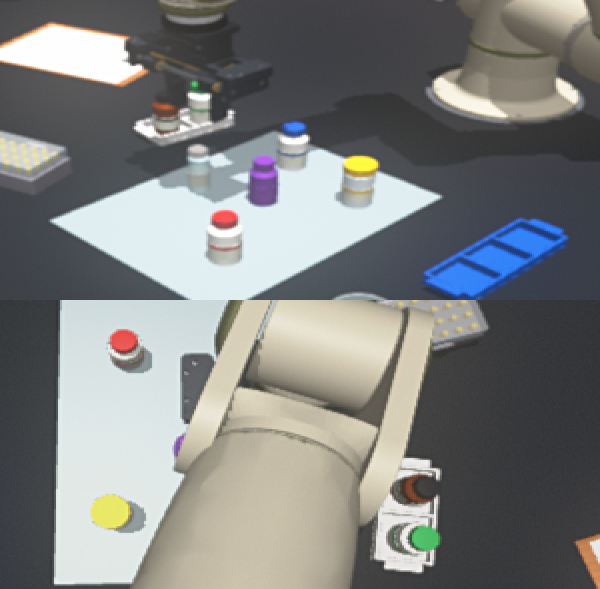

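Amber and green both stand upright in the white carrier (lower crop, 418,488 and 420,538). Next is the vial.

{"api": "step_arm", "payload": {
  "moves": [
    [[0,0.04,0],0],
    [[0,0.08,0],0],
    [[0,0.11,0],0],
    [[0,0.125,0],0],
    [[0,0.125,0],0]
  ]
}}

```text
time: 14.05
tool_pos: [0.5752, -0.0869, 0.0286]
ee_rot: [[-0.001, -0.001, 1.0], [-1.0, 0.0, -0.001], [-0.0, -1.0, -0.001]]
ft_force: [-0.1, 0.7, -0.6]
opening: 0.683
```

{"api": "step_arm", "payload": {
  "moves": [
    [[0,0,0],0],
    [[0,0,0],0],
    [[0,0,0],0],
    [[0,0,0],0],
    [[0,0,0],0]
  ],
  "grip": 0.015
}}

```text
time: 14.68
tool_pos: [0.5759, -0.0865, 0.0291]
ee_rot: [[-0.0, 0.001, 1.0], [-1.0, -0.0, -0.0], [0.0, -1.0, 0.001]]
ft_force: [-0.2, 0.4, 3.1]
opening: 0.307
```

{"api": "step_arm", "payload": {
  "moves": [
    [[0,-0.035,0],0],
    [[0,-0.085,0],0],
    [[-0.01,-0.115,-0.001],0],
    [[-0.05,-0.12,-0.006],0],
    [[-0.105,-0.12,-0.013],0],
    [[-0.16,-0.12,-0.02],0],
    [[-0.215,-0.12,-0.027],0],
    [[-0.27,-0.12,-0.034],0],
    [[-0.325,-0.12,-0.041],0],
    [[-0.365,-0.12,-0.046],0]
  ]
}}

```text
time: 15.92
tool_pos: [0.5289, 0.2808, 0.1485]
ee_rot: [[0.001, -0.0, 1.0], [-1.0, -0.0, 0.001], [0.0, -1.0, -0.0]]
ft_force: [1.0, 0.3, -0.7]
opening: 0.304
```

{"api": "step_arm", "payload": {
  "moves": [
    [[-0.014,0,-0.002],0],
    [[-0.018,0.01,-0.0025],0],
    [[-0.018,0.05,-0.0025],0],
    [[-0.018,0.085,-0.0025],0],
    [[-0.018,0.102,-0.0025],0],
    [[-0.018,0.11,-0.0025],0],
    [[-0.018,0.115,-0.0025],0],
    [[-0.018,0.115,-0.0025],0]
  ]
}}

```text
time: 16.92
tool_pos: [0.5275, 0.2966, 0.0343]
ee_rot: [[-0.0, 0.001, 1.0], [-1.0, 0.0, -0.0], [-0.0, -1.0, 0.001]]
ft_force: [-0.4, -0.3, -0.3]
opening: 0.306
```

{"api": "step_arm", "payload": {
  "moves": [
    [[0,0,0],0],
    [[0,0,0],0],
    [[0,0,0],0]
  ],
  "grip": 0.06
}}

```text
time: 17.3
tool_pos: [0.5273, 0.2966, 0.034]
ee_rot: [[-0.0, 0.0, 1.0], [-1.0, 0.0, -0.0], [-0.0, -1.0, 0.0]]
ft_force: [-1.0, -0.0, -0.3]
opening: 0.62
```

{"api": "step_arm", "payload": {
  "moves": [
    [[0,-0.04,0],0],
    [[0,-0.09,0],0],
    [[0.025,-0.12,0.016],0],
    [[0.065,-0.12,0.043],0],
    [[0.11,-0.12,0.073],0],
    [[0.155,-0.12,0.103],0],
    [[0.195,-0.12,0.129],0],
    [[0.22,-0.12,0.146],0],
    [[0.228,-0.12,0.151],0],
    [[0.228,-0.12,0.151],0]
  ],
  "grip": 0.07
}}

```text
time: 18.55
tool_pos: [0.6779, 0.0689, 0.1536]
ee_rot: [[-0.0, -0.0, 1.0], [-1.0, 0.0, -0.0], [-0.0, -1.0, -0.0]]
ft_force: [-0.9, 0.4, 0.6]
opening: 0.795
```

{"api": "step_arm", "payload": {
  "moves": [
    [[0,0.04,0],0],
    [[0,0.08,0],0],
    [[0,0.11,0],0],
    [[0,0.125,0],0],
    [[0,0.125,0],0]
  ]
}}

```text
time: 19.18
tool_pos: [0.6777, 0.0694, 0.0286]
ee_rot: [[0.001, -0.001, 1.0], [-1.0, 0.0, 0.001], [-0.0, -1.0, -0.001]]
ft_force: [0.0, -0.2, 0.1]
opening: 0.796
```

{"api": "step_arm", "payload": {
  "moves": [
    [[0,0,0],0],
    [[0,0,0],0],
    [[0,0,0],0],
    [[0,0,0],0],
    [[0,0,0],0]
  ],
  "grip": 0.02
}}

```text
time: 19.8
tool_pos: [0.6784, 0.0685, 0.0293]
ee_rot: [[-0.0, 0.001, 1.0], [-1.0, -0.0, -0.0], [0.0, -1.0, 0.001]]
ft_force: [-0.8, -0.2, 4.1]
opening: 0.442
```

{"api": "step_arm", "payload": {
  "moves": [
    [[0,-0.035,0],0],
    [[0,-0.085,0],0],
    [[-0.01,-0.115,-0.009],0],
    [[-0.045,-0.12,-0.042],0],
    [[-0.085,-0.12,-0.079],0],
    [[-0.125,-0.12,-0.116],0],
    [[-0.165,-0.12,-0.153],0],
    [[-0.2,-0.12,-0.186],0],
    [[-0.222,-0.12,-0.206],0],
    [[-0.229,-0.12,-0.213],0]
  ]
}}

```text
time: 21.05
tool_pos: [0.4643, 0.2985, 0.1487]
ee_rot: [[0.002, -0.0, 1.0], [-1.0, -0.0, 0.002], [0.0, -1.0, -0.0]]
ft_force: [0.3, -1.0, -0.3]
opening: 0.449
```

{"api": "step_arm", "payload": {
  "moves": [
    [[0,0.02,0],0],
    [[0,0.055,0],0],
    [[0,0.085,0],0],
    [[0,0.102,0],0],
    [[0,0.11,0],0],
    [[0,0.115,0],0],
    [[0,0.115,0],0]
  ]
}}

```text
time: 21.92
tool_pos: [0.4655, 0.2976, 0.0341]
ee_rot: [[-0.0, 0.001, 1.0], [-1.0, 0.0, -0.0], [-0.0, -1.0, 0.001]]
ft_force: [-0.4, -0.8, -1.1]
opening: 0.442
```

{"api": "step_arm", "payload": {
  "moves": [
    [[0,0,0],0],
    [[0,0,0],0],
    [[0,0,0],0]
  ],
  "grip": 0.065
}}

```text
time: 22.3
tool_pos: [0.4653, 0.2976, 0.034]
ee_rot: [[-0.0, 0.0, 1.0], [-1.0, 0.0, -0.0], [-0.0, -1.0, 0.0]]
ft_force: [1.2, -0.1, 0.4]
opening: 0.733
```

{"api": "step_arm", "payload": {
  "moves": [
    [[0,-0.04,0],0],
    [[0,-0.09,0],0],
    [[0.025,-0.12,-0.001],0],
    [[0.065,-0.12,-0.002],0],
    [[0.11,-0.12,-0.003],0],
    [[0.155,-0.12,-0.005],0],
    [[0.195,-0.12,-0.006],0],
    [[0.216,-0.12,-0.0065],0],
    [[0.216,-0.12,-0.0065],0]
  ],
  "grip": 0.075
}}

```text
time: 23.42
tool_pos: [0.4587, 0.0807, 0.1539]
ee_rot: [[-0.002, 0.0, 1.0], [-1.0, -0.0, -0.002], [0.0, -1.0, 0.0]]
ft_force: [-0.1, 0.4, 0.5]
opening: 0.855
```

```bash
python3 - <<'E'
from h import *
a=get_image("scene")[0];b=get_image("top")[0]
im=np.vstack([cv2.resize(a[70:290,230:530,::-1],None,fx=2,fy=1.5,interpolation=3),cv2.resize(b[180:320,120:420,::-1],None,fx=2,fy=1.7,interpolation=3)])
cv2.imwrite("pics/c3.png",im);print(state()["tool_pos"])
E
```

```text
[0.45867742 0.08206295 0.1537943 ]
```

View pics/c3.png

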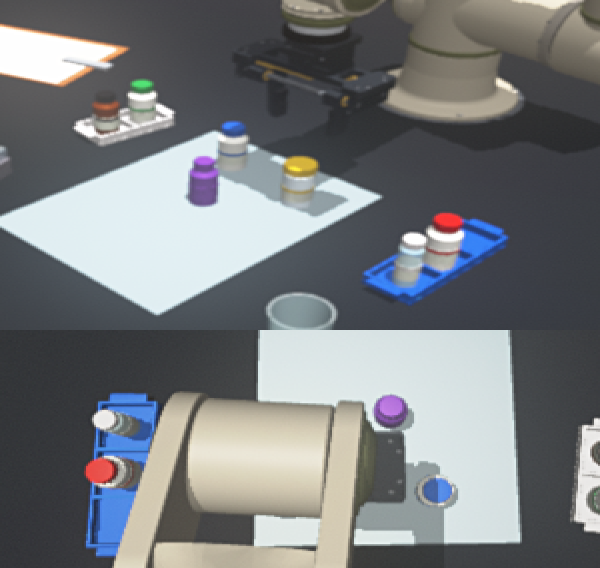

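Vial (410,260) and red bottle (443,245) stand in the blue carrier, with its near pocket free. The jar is last.

{"api": "step_arm", "payload": {
  "moves": [
    [[0,0.04,0],0],
    [[0,0.08,0],0],
    [[0,0.11,0],0],
    [[0,0.125,0],0],
    [[0,0.125,0],0]
  ]
}}

```text
time: 24.15
tool_pos: [0.4585, 0.0821, 0.0285]
ee_rot: [[0.001, -0.001, 1.0], [-1.0, 0.0, 0.001], [-0.0, -1.0, -0.001]]
ft_force: [0.3, -0.5, 0.2]
opening: 0.855
```

{"api": "step_arm", "payload": {
  "moves": [
    [[0,0,0],0],
    [[0,0,0],0],
    [[0,0,0],0],
    [[0,0,0],0],
    [[0,0,0],0]
  ],
  "grip": 0.02
}}

```text
time: 24.78
tool_pos: [0.4589, 0.0815, 0.029]
ee_rot: [[-0.0, 0.001, 1.0], [-1.0, -0.0, -0.0], [0.0, -1.0, 0.001]]
ft_force: [-0.6, -0.8, 5.4]
opening: 0.455
```

{"api": "step_arm", "payload": {
  "moves": [
    [[0,-0.035,0],0],
    [[0,-0.085,0],0],
    [[-0.01,-0.115,-0.003],0],
    [[-0.045,-0.12,-0.012],0],
    [[-0.085,-0.12,-0.022],0],
    [[-0.125,-0.12,-0.032],0],
    [[-0.165,-0.12,-0.042],0],
    [[-0.195,-0.12,-0.05],0],
    [[-0.212,-0.12,-0.054],0],
    [[-0.217,-0.12,-0.0555],0]
  ]
}}

```text
time: 26.02
tool_pos: [0.403, 0.2989, 0.1485]
ee_rot: [[0.001, -0.0, 1.0], [-1.0, -0.0, 0.001], [0.0, -1.0, -0.0]]
ft_force: [-0.5, -0.6, -0.7]
opening: 0.46
```

{"api": "step_arm", "payload": {
  "moves": [
    [[0,0.02,0],0],
    [[0,0.055,0],0],
    [[0,0.085,0],0],
    [[0,0.102,0],0],
    [[0,0.11,0],0],
    [[0,0.115,0],0],
    [[0,0.115,0],0]
  ]
}}

```text
time: 26.9
tool_pos: [0.4034, 0.2985, 0.034]
ee_rot: [[-0.0, 0.0, 1.0], [-1.0, 0.0, -0.0], [-0.0, -1.0, 0.0]]
ft_force: [-0.2, -0.0, -1.2]
opening: 0.461
```

{"api": "step_arm", "payload": {
  "moves": [
    [[0,0,0],0],
    [[0,0,0],0],
    [[0,0,0],0]
  ],
  "grip": 0.065
}}

```text
time: 27.28
tool_pos: [0.4033, 0.2987, 0.034]
ee_rot: [[-0.0, 0.0, 1.0], [-1.0, 0.0, -0.0], [-0.0, -1.0, 0.0]]
ft_force: [0.1, -0.6, -0.4]
opening: 0.733
```

{"api": "step_arm", "payload": {
  "moves": [
    [[0,-0.03,0],0],
    [[0,-0.07,0],0],
    [[0,-0.12,0],0],
    [[0.05,-0.16,0],0],
    [[0.1,-0.18,0],0],
    [[0.15,-0.2,0],0],
    [[0.2,-0.2,0],0],
    [[0.25,-0.2,0],0],
    [[0.29,-0.2,0],0],
    [[0.3,-0.2,0],0]
  ]
}}

```text
time: 28.52
tool_pos: [0.4031, -0.0028, 0.2338]
ee_rot: [[-0.003, 0.0, 1.0], [-1.0, -0.0, -0.003], [0.0, -1.0, 0.0]]
ft_force: [0.1, 0.3, -0.1]
opening: 0.736
```

```bash
python3 - <<'E'
from h import *
a,da=get_image("scene");b,db=get_image("top")
im=np.vstack([cv2.resize(a[70:330,160:520,::-1],None,fx=2,fy=1.3,interpolation=3),cv2.resize(b[120:320,120:480,::-1],None,fx=2,fy=1.3,interpolation=3)])
cv2.imwrite("pics/c4.png",im)
for cam,d in(("scene",da),("top",db)):
    P=cloud(cam,d)
    for k in H:
        for r in regions_of(cam,k+"_mid")[:2]:
            q=P[r["pixels"]];m=abs(q[:,2]-2*H[k]-.004)<.008
            print(cam,k,round(r["confidence"],2),m.sum(),np.median(q[m],0).round(3) if m.any() else "")
    for k in("beaker","tip_box","blue_carrier","white_carrier"):print(k,[(ray(cam,*l["uv"],0).round(3).tolist()) for l in landmark_of(cam,k)[:1]])
print(state()["time"])
E
```

```text
scene red_bottle 0.59 117 [0.471 0.299 0.085]
scene clear_jar 0.84 185 [0.41  0.3   0.081]
scene glass_vial 0.85 88 [0.534 0.298 0.086]
scene glass_vial 0.3 0 
scene amber_bottle 0.75 48 [ 0.489 -0.251  0.085]
scene amber_bottle 0.68 45 [ 0.543 -0.004  0.082]
scene green_bottle 0.8 49 [ 0.429 -0.243  0.085]
scene green_bottle 0.6 46 [ 0.489 -0.25   0.085]
scene spare_bottle 0.72 40 [ 0.44  -0.049  0.082]
scene spare_bottle 0.51 56 [ 0.428 -0.243  0.085]
beaker [[0.723, 0.3]]
tip_box [[0.723, -0.281]]
blue_carrier [[0.459, 0.292]]
white_carrier [[0.45, -0.263]]
top red_bottle 0.65 183 [0.467 0.296 0.089]
top clear_jar 0.97 340 [0.405 0.297 0.085]
top glass_vial 0.62 117 [0.529 0.295 0.088]
top amber_bottle 0.92 137 [ 0.485 -0.252  0.089]
top amber_bottle 0.83 125 [ 0.542 -0.004  0.085]
top green_bottle 0.79 181 [ 0.422 -0.244  0.089]
beaker [[0.718, 0.304]]
tip_box [[0.714, -0.291]]
blue_carrier [[0.462, 0.298]]
white_carrier [[0.454, -0.249]]
29.625
```

View pics/c4.png

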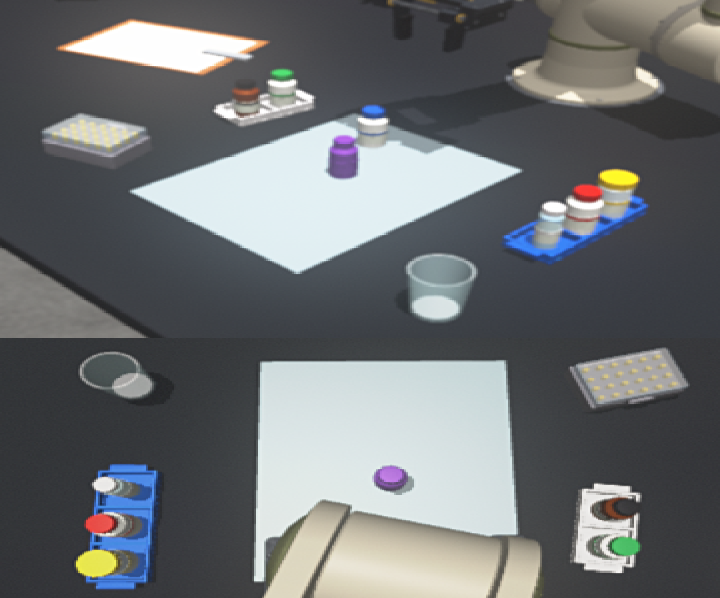

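All five stand in their pockets. Their cap tops read about 4 mm higher than those of the bottles on the bench, so they are on the pocket floors. The spare, purple bottle, beaker and tip box have not moved.

```bash
python3 -c "
from workcell import *
print(job_done())"
```

```text
the job is handed in; nothing more can be done
None
```

Both kits are made up and the job is handed in, at about 30 s of the 115 s allowed. No verdict is reported back.

- **Blue carrier:** the vial is in the far pocket, the red-capped bottle in the middle and the yellow-lidded jar in the near one.
- **White carrier:** the amber bottle is in the far pocket and the green-capped bottle in the near one.

**Last checks:** the final pictures show all five upright and let go, with the gripper raised well clear. In the top camera, cap tops read about 4 mm higher than the purple bottle's on the bench, which matches the pocket floors. Cap centres were within about 2 mm of the pocket centres there. The blue-capped spare, purple look-alike, beaker and tip box stand where they were, to within measuring error. Forces in the readings stayed under 6 N.

**Disagreements:**
- The scene camera read positions about 5 mm off the top camera's. It did so before the moves as well, so it looks like a depth or viewing-angle bias rather than real movement.
- The networks sometimes confused look-alikes, for example the purple bottle for the amber one.
- The arm hid the spare from the top camera in the last picture, so I checked it from the scene camera only.

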